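# Open the covered board and top up the chocolate bar tower

## Task

Lift the clear cover off the serving board and stand it, the right way up, flat inside the empty steel tray. Then lay the two gold bars from the board on top of the tower of bars as its next layer, crosswise to the two bars they rest on, one along each side and flush with the layers below. Set everything down rather than dropping it, and do not disturb the tower or the other things on the counter.

Things in the scene. Friction and masses are not known exactly. Their poses are not given: they have to be found in the camera images.
- board: dark wooden serving board, 176 (x) x 160 (y) x 14 mm high, with a raised middle 122 x 106 mm, 6 mm higher (top 20 mm above the underside). Does not move. The two loose bars lie on the raised middle, under the cover; the cover stands on the board around the raised middle. Origin: centre of underside
- cover: loose clear acrylic cover, a box open below: 136 (x) x 120 (y) x 55 mm high outside, walls 4 mm, 0.2 to 0.4 kg, with a wooden bar handle on two steel posts on top. It has 3 mm play around the board's raised middle. Origin: centre of its open underside; z up
- cover_handle (a point): middle of the cover's wooden bar handle, 77 mm above the cover's underside. The handle bar is 104 long along the cover's x, 18 wide (y), 16 high; 14 mm of free space between bar and cover top; the posts, 10 mm thick, stand 38 mm either side of the middle
- bar_a: chocolate bar in gold foil with a brown paper sleeve round its middle, 110 long (its x) x 30 wide (y) x 16 high (z), about 65 g; origin: centre of underside. Starts on the board under the cover, lying along the board's x, centred about 33 mm to its +y side (underside 20 mm above the board's)
- bar_b: chocolate bar in gold foil with a brown paper sleeve round its middle, 110 long (its x) x 30 wide (y) x 16 high (z), about 65 g; origin: centre of underside. Starts on the board under the cover, about 33 mm to its -y side; otherwise as bar_a, with a gap of about 36 mm between the two
- tray: empty shallow steel tray, 190 (x) x 175 (y) mm outside, walls 3 mm thick and 15 mm high, floor 3 mm thick. Does not move. Origin: centre of underside
- stand: dark grey slate square display stand, 150 x 150 mm, top 15 mm above its underside; does not move. Origin: centre of underside. It carries the tower: two layers of two bars, 110 x 110 mm over all, top 47 mm above the stand's underside. Lower layer along the stand's x at y = +40 and -40 mm, upper along its y at x = +40 and -40 mm; the next one goes along x like the lower
- low_1: chocolate bar in gold foil with a brown paper sleeve round its middle, 110 long (its x) x 30 wide (y) x 16 high (z), about 65 g; origin: centre of underside. Tower, lower layer, +y side of the stand, along the stand's x
- low_2: chocolate bar in gold foil with a brown paper sleeve round its middle, 110 long (its x) x 30 wide (y) x 16 high (z), about 65 g; origin: centre of underside. Tower, lower layer, -y side of the stand
- top_1: chocolate bar in gold foil with a brown paper sleeve round its middle, 110 long (its x) x 30 wide (y) x 16 high (z), about 65 g; origin: centre of underside. Tower, upper layer, +x side of the stand, its length along the stand's y
- top_2: chocolate bar in gold foil with a brown paper sleeve round its middle, 110 long (its x) x 30 wide (y) x 16 high (z), about 65 g; origin: centre of underside. Tower, upper layer, -x side of the stand
- jar: bystander: amber glass jar with steel cap, 66 across, 105 high; origin: centre of underside
- giftbox: bystander: small orange gift box with lid and cream ribbon, 65 x 89 x 60; origin: centre of underside
- tin: bystander: flat round grey tin, 76 across, 36 high; origin: centre of underside
- tongs: bystander: steel serving tongs lying flat, about 200 x 45 x 16; origin: under their middle
- bowl: bystander: white bowl of pralines, 110 across, 42 high; origin: centre of underside
- pricecard: bystander: upright blank price card on an aluminium foot, 30 x 70 x 53 high; origin: centre of underside
Not all that is in view belongs to the job. Several things have the shape of the cover; the one meant has the colours described above. Leave any orange look-alike of the stand alone.

How it is judged:
On the way:
1. the cover stands flat in the tray, the right way up, let go of (x of cover in the frame of tray between -0.032 and 0.032 m and y of cover in the frame of tray between -0.032 and 0.032 m and z of cover in the frame of tray below 0.007 m and angle between cover's own z axis and vertical below 0.06 rad and contact force between the fingers and cover below 0.2 N), for 0.2 s.
At the end, for the whole second after the job is handed in: Cover flat and upright on the tray floor, within 32 mm of its middle each way. The two bars lie flat as the third layer along the stand's x (0.2 rad), one each side, middles 25 to 54 mm from its centre line (40 is flush) and within 17 mm lengthwise. Tower bars moved under 15 mm (x of cover in the frame of tray between -0.032 and 0.032 m and y of cover in the frame of tray between -0.032 and 0.032 m and z of cover in the frame of tray below 0.007 m and angle between cover's own z axis and vertical below 0.06 rad and ((y of bar_a in the frame of stand between 0.025 and 0.054 m and x of bar_a in the frame of stand between -0.017 and 0.017 m and z of bar_a in the frame of stand between 0.042 and 0.052 m and angle between the x axis of each of bar_a, bar_b and the x axis of stand, either way round below 0.2 rad and angle between each of bar_a, bar_b's own z axis and vertical below 0.1 rad and y of bar_b in the frame of stand between -0.054 and -0.025 m and x of bar_b in the frame of stand between -0.017 and 0.017 m and z of bar_b in the frame of stand between 0.042 and 0.052 m) or (y of bar_a in the frame of stand between -0.054 and -0.025 m and x of bar_a in the frame of stand between -0.017 and 0.017 m and z of bar_a in the frame of stand between 0.042 and 0.052 m and angle between the x axis of each of bar_a, bar_b and the x axis of stand, either way round below 0.2 rad and angle between each of bar_a, bar_b's own z axis and vertical below 0.1 rad and y of bar_b in the frame of stand between 0.025 and 0.054 m and x of bar_b in the frame of stand between -0.017 and 0.017 m and z of bar_b in the frame of stand between 0.042 and 0.052 m)) and distance of each of low_1, low_2, top_1, top_2 from where it was at the start of the episode below 0.015 m); the robot touches nothing.
It fails at once if the cover or one of the two bars is dropped (falls free faster than 0.7 m/s, some 25 mm) ((linear speed of cover above 0.7 m/s and contact force between the fingers and cover below 0.05 N) or (linear speed of bar_a above 0.7 m/s and contact force between the fingers and bar_a below 0.05 N) or (linear speed of bar_b above 0.7 m/s and contact force between the fingers and bar_b below 0.05 N)).
It fails at once if a bar of the tower is shifted by more than 25 mm (distance of any of low_1, low_2, top_1, top_2 from where it was at the start of the episode above 0.025 m).
It fails at once if another thing on the counter is shifted by more than 30 mm (distance of any of jar, giftbox, tin, tongs, bowl, pricecard from where it was at the start of the episode above 0.03 m).
It also fails if it takes over 72 s, if anything falls off the work surface, if the arm or the gripper's body presses on something with over 40 N, if the wrist force passes 120 N, or if a joint passes its speed limit or range.

## Robot

A 6-joint arm with a two-finger parallel gripper is mounted at the origin on the work surface. World frame = base frame: x ahead of the robot, y to its left, z up, the work surface at z = 0. Lengths are in m, angles in rad, forces in N, time in s.
With the tool pointing down it reaches from about 0.25 to 0.775 m from the base axis. Payload 4 kg.
Tool frame: the origin (TCP) lies midway between the tips of the shut fingers; the grasp point (between the pads) lies 19 mm behind it; z points along the fingers, y is the line along which they close (so a half turn about z gives the same grasp; the last joint's range is limited). The gripper opens to 94 mm and grips with 3 to 60 N. Pads are 16 mm wide; open, the fingers measure 119 mm over their backs; the gripper's body (75 mm by 177 mm) begins 78 mm behind the grasp point.
Start: joints at [1.028, 0.087, 1.371, -0, 1.684, -0.103], TCP at [0.234, 0.498, 0.206] pointing down, gripper open.
Joint ranges: [-3.1, 3.1], [-0.76, 2.03], [0.27, 2.55], [-1.08, 4.22], [0.17, 2.65], [-2.57, 2.57]. Speed limits (rad/s): [2.79, 2.79, 3.14, 3.14, 3.14, 3.14].

## Interface

Orientations are given as [roll, pitch, yaw] about the fixed x, y, z axes, in that order (R = Rz(yaw) Ry(pitch) Rx(roll)).
In Python, from bench import robot gives the robot as it stands. The module is installed in compiled form; this text tells all that it offers.
- The arm moves only by the tool arm_command, never from a script. Its argument "targets" is a list of rows, each a list of 4 numbers: the shift along the world's x, y, z as a fraction of full scale, then the turn about the world's z as a fraction of full scale. A call has 1 to 8 rows; each row is the pose to reach, as a shift and turn from the pose commanded when the call began; what a row does not reach only later rows make up. Full scale, the value 1, is 0.5 m for a shift and 120 degrees for a turn. A row lasts 1/12 s, in which the tool goes at most 41.7 mm and 7.16 degrees, less where a joint would pass 70% of its speed; a pose out of reach is approached as far as the arm can. A call with a number of a shift or a turn outside -1 to 1 is refused whole. A call with a gripper value outside its range is refused whole. "claw" is the closure, from 0 (fully open) to 1 (shut), set as the call begins (left out, the last holds). The fingers move at their own pace and stop on an object; the grip force is fixed at half the most. Time passes only in rows, so rows that repeat a pose let the fingers close. It gives the time, the measured TCP pose, the force, the opening and the grip force at its end, in the units of the state.
- robot.get_obs(): the state, without advancing time (a new reading comes with each control period).
- robot.snapshot(name): name is "side" or "top" or "wrist"; returns the picture (384x512x3 uint8, red, green, blue); there is no depth.
- robot.camera_info(name): a dict with "vfov" (degrees; the focal length in pixels is half the picture's height over the tangent of half this angle, whatever the lens; pixels are square), "cx", "cy" (the principal point, pixels), "k1" (the pictures are not rectified: a ray, as slopes to the right and down, at radius r is drawn at 1 + k1 r^2 times it, then the intrinsics apply), "extrinsics" (4x4, takes a point from camera to world coordinates); the wrist camera has in their place "T_tool_cam" (4x4, takes a point from camera to tool coordinates, whose origin is the TCP and whose axes are the flange's). Camera axes: x right, y up, looking along -z (the intrinsics and any distortion apply to the point x, -y, -z); pixel columns grow to the right and rows downward; lengths in m; the calibration is good to about 2 mm. A picture is of the moment at which its call begins: read the wrist's pose just before it. camera_info takes no time and is no camera call.
- robot.close_job(): hands the job in; it is judged then, once.
The state is a dict: "time": time; "joint_positions": joint angles; "qvel": joint speeds; "joint_torque": joint torques, N m; "tool_pos": TCP position; "ee_rot": TCP orientation; "wrist_force": force on the tool from outside, world axes, zero at the start; "wrist_torque": the same for the moment, N m; "width": finger opening in m; "finger_force": force on a finger pad.
Only numpy, scipy, OpenCV 4.12 (cv2) and the standard library are available. Lean on these libraries where they do the work, as an engineer would, in place of code of your own. Each camera call takes 0.05 s, during which the arm holds its last target. There are 200 camera calls.

## Working session

There is one attempt and no reset: what is moved stays moved. The work goes in short steps, Python scripts to look and compute and a tool call to move; the robot and the scene stay as the last step left them, time stands still between calls to the robot, and variables do not carry over. Pictures are saved under pics/ and viewed, at most 10 in all, crops included, and the job is handed in when it is done.

Besides the shell and the picture viewer there is one more tool, called as name(argument=value, ...) on one line, values as JSON. arm_command: Moves the arm, as the interface text tells. Shift numbers are shares of 0.5 m and turn numbers shares of 120 degrees, none past 1 either way. Its arguments: {"type":"object","properties":{"targets":{"type":"array"},"claw":{"type":"number"}},"required":["targets"]}

```bash
mkdir -p pics
cat > h.py <<'E'
import numpy as np, cv2
from bench import robot
def ray(name,uv):
    c=robot.camera_info(name); f=192/np.tan(np.radians(c['vfov'])/2)
    d=(np.array(uv,float)-[c['cx'],c['cy']])/f
    u=d.copy()
    for _ in range(20): u=d/(1+c['k1']*(u@u))
    if 'extrinsics' in c: T=np.array(c['extrinsics'])
    else:
        from scipy.spatial.transform import Rotation as R
        o=robot.get_obs(); W=np.eye(4); W[:3,:3]=R.from_euler('xyz',o['ee_rot']).as_matrix(); W[:3,3]=o['tool_pos']
        T=W@np.array(c['T_tool_cam'])
    return T[:3,3],T[:3,:3]@np.array([u[0],-u[1],-1])
def at(name,uv,z):
    o,d=ray(name,uv); return (o+d*(z-o[2])/d[2]).round(4)
def save(name,fn,crop=None,s=1):
    im=robot.snapshot(name)[:,:,::-1]
    cv2.imwrite('pics/raw_'+fn,im)
    if crop: x,y,w,h=crop; im=im[y:y+h,x:x+w]
    cv2.imwrite('pics/'+fn,cv2.resize(im,None,fx=s,fy=s,interpolation=cv2.INTER_CUBIC))
E
python3 - <<'E'
from h import *
save('top','t0.png',s=1.56); save('side','s0.png',s=1.56)
print(robot.get_obs())
for n in('top','side','wrist'):print(robot.camera_info(n))
E
```

```text
{'time': 0.1, 'joint_positions': array([ 1.02787679e+00,  8.78803412e-02,  1.37205944e+00, -3.46273327e-05,
        1.68356879e+00, -1.03119454e-01]), 'qvel': array([ 0.00028792, -0.00118283, -0.00545081, -0.0017113 , -0.0021177 ,
       -0.00089027]), 'joint_torque': array([ 2.09115366e-03, -3.41250372e+01, -3.03303409e+01,  7.19761569e-02,
        3.03623232e-02, -1.06062998e-04]), 'tool_pos': array([0.2339477 , 0.49724359, 0.20444377]), 'ee_rot': array([-3.13968337e+00, -1.62986439e-04,  2.70178855e+00]), 'wrist_force': array([ 1.03936024,  0.00616574, -0.23087775]), 'wrist_torque': array([-0.0315533 ,  0.00642932, -0.0043265 ]), 'finger_force': 0.0, 'width': 0.09366331835839177}
{'vfov': 43.48978739658192, 'cx': 252.92091261651225, 'cy': 191.68536921792145, 'k1': -0.19759420152153148, 'extrinsics': array([[-0.03049616,  0.97282911, -0.2295071 ,  0.14616684],
       [-0.99952824, -0.02884389,  0.01055132,  0.01221063],
       [ 0.00364475,  0.2297206 ,  0.97324979,  1.56609621],
       [ 0.        ,  0.        ,  0.        ,  1.        ]])}
{'vfov': 52.703018547451286, 'cx': 258.2881262111354, 'cy': 189.40101438478905, 'k1': -0.06706919814681295, 'extrinsics': array([[ 0.787368  ,  0.42527219, -0.4463129 , -0.04427798],
       [-0.61635182,  0.52808819, -0.58415177, -0.70696493],
       [-0.01273093,  0.73502818,  0.67791703,  0.88579993],
       [ 0.        ,  0.        ,  0.        ,  1.        ]])}
{'vfov': 63.31399407680262, 'cx': 257.61684583417116, 'cy': 190.53403382028426, 'k1': -0.04836786246044916, 'T_tool_cam': array([[-1.04331267e-03,  9.68373023e-01,  2.49504710e-01,
         7.28500220e-02],
       [ 9.99999179e-01,  1.19591215e-03, -4.60020351e-04,
        -1.18693913e-04],
       [-7.43857012e-04,  2.49504026e-01, -9.68373475e-01,
        -1.79236698e-01],
       [ 0.00000000e+00,  0.00000000e+00,  0.00000000e+00,
         1.00000000e+00]])}
```

View pics/t0.png

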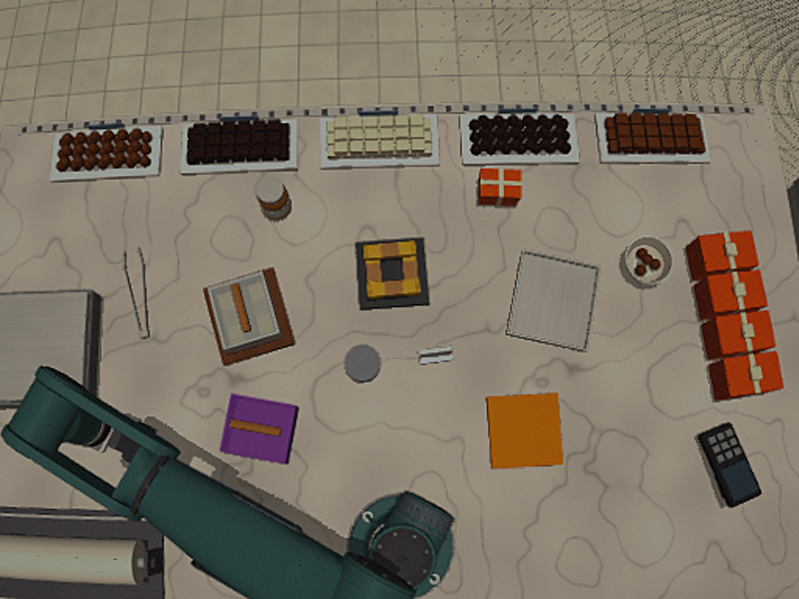

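View pics/s0.png

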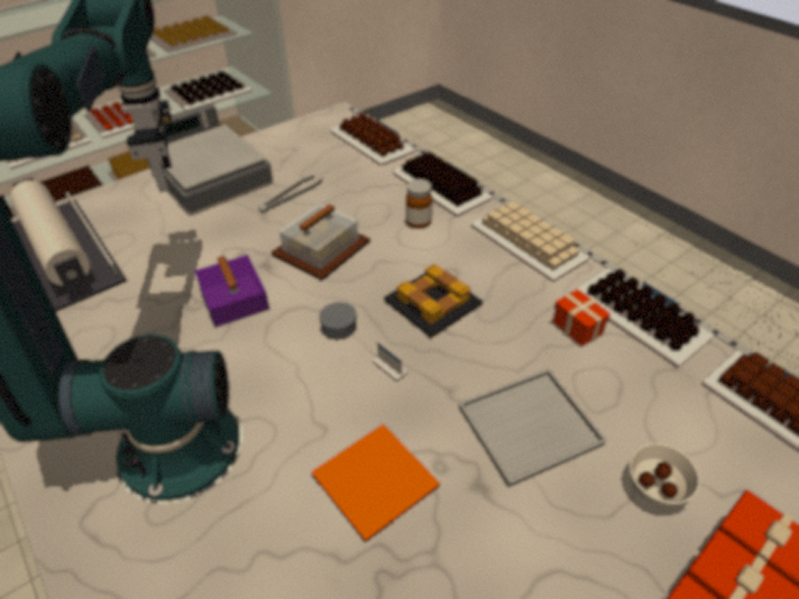

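Possible cover: the clear one on the dark board at about (243,312) in the enlarged top view, and the purple look-alike at (258,428), which I rule out by colour. For the stand, it's the dark slate one with the tower at (392,272), not the orange square at (525,430). The tray is at (553,300). Next, a close crop to check these.

Run:
```python
from h import *
t=cv2.imread('pics/raw_t0.png'); s=cv2.imread('pics/raw_s0.png')
def c(im,x,y): return cv2.resize(im[y:y+75,x:x+100],None,fx=4,fy=4,interpolation=cv2.INTER_CUBIC)
cv2.imwrite('pics/m0.png',np.vstack([np.hstack([c(t,110,165),c(t,200,135)]),np.hstack([c(t,305,155),c(s,160,115)])]))
```

```text
(no output)
```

View pics/m0.png

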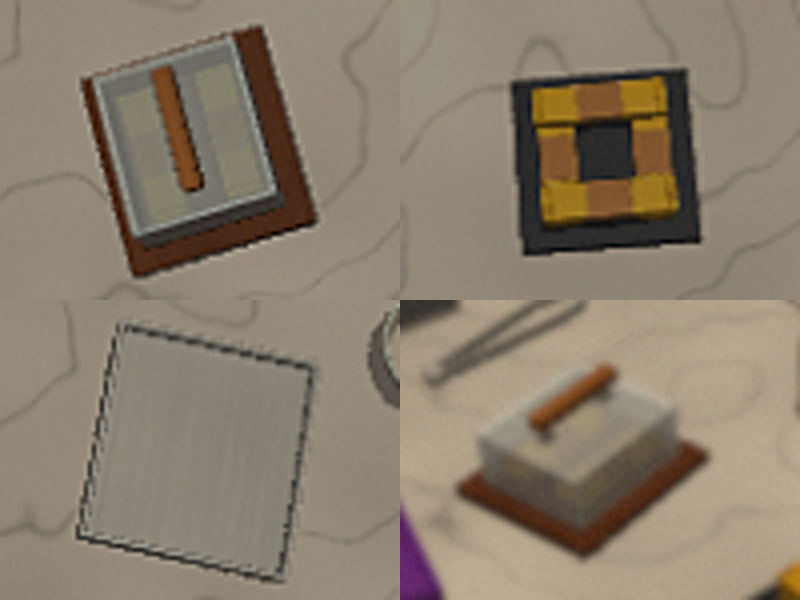

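The crop confirms the clear cover with its wooden handle on the dark board. The handle ends are at about tile (162,67) and (193,189). The tower stands on the slate and the tray is empty. Now I convert these to positions.

Run:
```python
from h import *
def P(name,off,pts,z):
    q=np.array([at('top',np.array(off)+(np.array(p)+.5)/4-.5,z) for p in pts])
    print(name,q[:,:2].tolist(),'mean',q.mean(0).round(4),'edges',np.linalg.norm(np.roll(q,-1,0)-q,axis=1).round(3),
     'yaw',[round(float(np.degrees(np.arctan2(*(q[(i+1)%len(q)]-q[i])[1::-1]))),1) for i in range(len(q))])
P('handle',(110,165),[(162,67),(193,189)],.099)
P('board',(110,165),[(260,27),(316,219),(135,277),(83,79)],.014)
P('stand',(200,135),[(112,81),(285,69),(301,241),(125,255)],.015)
P('tower',(200,135),[(131,85),(266,78),(278,216),(142,224)],.047)
P('tray',(305,155),[(120,24),(314,68),(285,280),(78,238)],.015)
print(np.degrees(robot.get_obs()['ee_rot']))
```

```text
handle [[0.5354, 0.3215], [0.4362, 0.2951]] mean [0.4858 0.3083 0.099 ] edges [0.103 0.103] yaw [-165.1, 14.9]
board [[0.5901, 0.2565], [0.4251, 0.2091], [0.3806, 0.3591], [0.5497, 0.4069]] mean [0.4864 0.3079 0.014 ] edges [0.172 0.156 0.176 0.156] yaw [-164.0, 106.5, 15.8, -75.0]
stand [[0.6421, 0.0769], [0.6484, -0.0695], [0.499, -0.0769], [0.4914, 0.0688]] mean [ 5.702e-01 -2.000e-04  1.500e-02] edges [0.147 0.15  0.146 0.151] yaw [-87.5, -177.2, 93.0, 3.1]
tower [[0.6279, 0.0599], [0.6307, -0.0518], [0.513, -0.0572], [0.5096, 0.0533]] mean [0.5703 0.0011 0.047 ] edges [0.112 0.118 0.111 0.118] yaw [-88.6, -177.4, 91.8, 3.2]
tray [[0.6118, -0.2845], [0.5689, -0.4492], [0.388, -0.4077], [0.4291, -0.2366]] mean [ 0.4994 -0.3445  0.015 ] edges [0.17  0.186 0.176 0.189] yaw [-104.6, 167.1, 76.5, -14.7]
[-1.79890606e+02 -9.33843510e-03  1.54801081e+02]
```

arm_command(targets=[[0.063, -0.047, 0, 0.042], [0.126, -0.094, 0, 0.084], [0.189, -0.142, 0, 0.126], [0.252, -0.189, 0, 0.17], [0.315, -0.236, 0, 0.21], [0.378, -0.284, 0, 0.255], [0.441, -0.331, 0, 0.3], [0.504, -0.378, 0, 0.338]], claw=0.25)

```text
time: 0.77
tool_pos: [0.4872, 0.3071, 0.2049]
ee_rot: [3.142, -0.001, -2.869]
wrist_force: [0.7, 0.7, 0.0]
width: 0.0703
finger_force: 0.0
```

arm_command(targets=[[0, 0, 0, 0], [0, 0, 0, 0], [0, 0, 0, 0]])

```text
time: 1.02
tool_pos: [0.4858, 0.3087, 0.2049]
ee_rot: [3.141, -0.002, -2.875]
wrist_force: [-0.1, 0.5, 0.0]
width: 0.0704
finger_force: 0.0
```

Run:
```python
from h import *
save('wrist','w0.png',s=1.5)
```

```text
(no output)
```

View pics/w0.png

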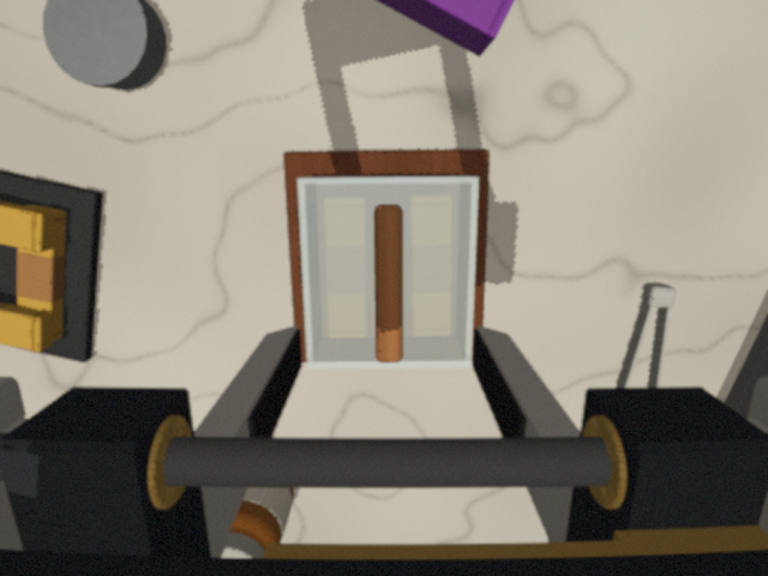

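The wrist view shows the handle square to the tool, with its ends at about (388,206) and (389,361). Now I check its middle against the earlier estimate.

Run:
```python
from h import *
a=at('wrist',(388/1.5,206/1.5),.099);b=at('wrist',(389/1.5,361/1.5),.099)
print(a,b,(a+b)/2,np.linalg.norm(a-b),np.degrees(np.arctan2(*(a-b)[1::-1])))
```

```text
[0.4376 0.2976 0.099 ] [0.5349 0.325  0.099 ] [0.48625 0.3113  0.099  ] 0.10108437070091504 -164.27260574124406
```

arm_command(targets=[[0, 0, -0.04, 0], [0, 0, -0.08, 0], [0, 0, -0.12, 0], [0, 0, -0.16, 0], [0, 0, -0.19, 0], [0, 0, -0.2, 0]])

```text
time: 1.57
tool_pos: [0.4831, 0.3093, 0.1025]
ee_rot: [-3.141, -0.005, -2.871]
wrist_force: [-0.3, 0.7, -0.2]
width: 0.0707
finger_force: 0.0
```

arm_command(targets=[[0, 0.002, -0.025, 0], [0, 0.002, -0.045, 0], [0, 0.002, -0.057, 0], [0, 0.002, -0.057, 0], [0, 0.002, -0.057, 0]])

```text
time: 1.98
tool_pos: [0.4861, 0.3098, 0.077]
ee_rot: [3.141, -0.0, -2.873]
wrist_force: [-0.1, -0.4, -0.3]
width: 0.0705
finger_force: 0.0
```

arm_command(targets=[[0, 0, 0, 0], [0, 0, 0, 0], [0, 0, 0, 0], [0, 0, 0, 0], [0, 0, 0, 0], [0, 0, 0, 0]], claw=1)

```text
time: 2.48
tool_pos: [0.4863, 0.3097, 0.0772]
ee_rot: [3.141, 0.0, -2.874]
wrist_force: [1.1, -0.2, 0.2]
width: 0.0338
finger_force: 0.0
```

arm_command(targets=[[0, 0, -0.004, 0], [0, 0, -0.004, 0], [0, 0, -0.004, 0], [0, 0, -0.004, 0], [0, 0, -0.004, 0], [0, 0, -0.004, 0]])

```text
time: 2.98
tool_pos: [0.4859, 0.3097, 0.0746]
ee_rot: [3.141, -0.001, -2.873]
wrist_force: [-0.2, 0.8, -1.7]
width: 0.0178
finger_force: 30.0
```

Gripped (width 17.8 mm, 30 N). Lifting slowly, straight up.

arm_command(targets=[[0, 0, 0.006, 0], [0, 0, 0.016, 0], [0, 0, 0.03, 0], [0, 0, 0.05, 0], [0, 0, 0.075, 0], [0, 0, 0.1, 0], [0, 0, 0.125, 0], [0, 0, 0.15, 0]])

```text
time: 3.65
tool_pos: [0.4865, 0.3098, 0.1522]
ee_rot: [3.141, 0.002, -2.873]
wrist_force: [-0.2, 0.1, -4.1]
width: 0.018
finger_force: 30.0
```

arm_command(targets=[[0, 0, 0.03, 0], [0, 0, 0.06, 0], [0, 0, 0.09, 0], [0, 0, 0.11, 0], [0, 0, 0.12, 0], [0, 0, 0.12, 0]])

```text
time: 4.15
tool_pos: [0.4869, 0.31, 0.2121]
ee_rot: [3.141, 0.003, -2.874]
wrist_force: [-0.6, 0.2, -3.9]
width: 0.018
finger_force: 30.0
```

arm_command(targets=[[0, -0.02, 0, 0], [0, -0.06, 0, -0.01], [0, -0.12, 0, -0.02], [0, -0.18, 0, -0.03], [0.01, -0.24, 0, -0.04], [0.01, -0.3, 0, -0.055], [0.01, -0.36, 0, -0.07], [0.01, -0.42, 0, -0.08]])

```text
time: 4.82
tool_pos: [0.49, 0.0975, 0.2085]
ee_rot: [-3.141, -0.003, -3.043]
wrist_force: [1.3, -1.0, -3.2]
width: 0.0177
finger_force: 30.0
```

arm_command(targets=[[0, -0.06, 0, -0.01], [0, -0.12, 0, -0.02], [0, -0.18, 0, -0.03], [0, -0.24, 0, -0.04], [0, -0.3, 0, -0.05], [0, -0.36, 0, -0.06], [0.01, -0.42, 0, -0.07], [0.01, -0.48, 0, -0.08]])

```text
time: 5.48
tool_pos: [0.4952, -0.1421, 0.2085]
ee_rot: [3.141, -0.002, 3.073]
wrist_force: [1.4, 0.9, -4.0]
width: 0.0174
finger_force: 30.0
```

arm_command(targets=[[0, -0.06, 0, -0.01], [0, -0.12, 0, -0.02], [0, -0.18, 0, -0.03], [0, -0.24, 0, -0.045], [0, -0.3, 0, -0.06], [0, -0.36, 0, -0.075], [0.004, -0.395, 0, -0.082], [0.004, -0.408, 0, -0.082]])

```text
time: 6.15
tool_pos: [0.4965, -0.3472, 0.2076]
ee_rot: [3.141, -0.004, 2.899]
wrist_force: [-0.8, -0.1, -3.9]
width: 0.0179
finger_force: 30.0
```

arm_command(targets=[[0, 0, 0, 0], [0, 0, 0, 0], [0, 0, 0, 0], [0, 0, 0, 0]])

```text
time: 6.48
tool_pos: [0.4983, -0.3429, 0.2102]
ee_rot: [3.141, -0.0, 2.905]
wrist_force: [0.1, 0.2, -3.0]
width: 0.0173
finger_force: 30.0
```

arm_command(targets=[[0, 0, -0.03, 0], [0, 0, -0.08, 0], [0, 0, -0.13, 0], [0, 0, -0.18, 0], [0, 0, -0.22, 0], [0, 0, -0.25, 0], [0, 0, -0.265, 0], [0, 0, -0.27, 0]])

```text
time: 7.15
tool_pos: [0.4976, -0.3427, 0.0734]
ee_rot: [3.14, -0.003, 2.904]
wrist_force: [-0.7, 0.0, -3.8]
width: 0.0178
finger_force: 30.0
```

arm_command(targets=[[0, 0, -0.004, 0], [0, 0, -0.008, 0], [0, 0, -0.012, 0], [0, 0, -0.014, 0], [0, 0, -0.016, 0], [0, 0, -0.016, 0]])

```text
time: 7.65
tool_pos: [0.4982, -0.3444, 0.0672]
ee_rot: [-3.142, 0.0, 2.903]
wrist_force: [-0.4, 0.8, -3.1]
width: 0.0182
finger_force: 30.0
```

arm_command(targets=[[0, 0, -0.002, 0], [0, 0, -0.004, 0], [0, 0, -0.006, 0], [0, 0, -0.008, 0], [0, 0, -0.008, 0], [0, 0, -0.008, 0]])

```text
time: 8.15
tool_pos: [0.4983, -0.3444, 0.0636]
ee_rot: [-3.141, 0.0, 2.903]
wrist_force: [-0.8, 1.1, 0.8]
width: 0.0174
finger_force: 30.0
```

Contact: the force went from -3.5 N to +0.8 N at the predicted height. I'll release to a modest opening and go up.

arm_command(targets=[[0, 0, 0, 0], [0, 0, 0, 0], [0, 0, 0, 0], [0, 0, 0, 0], [0, 0, 0, 0], [0, 0, 0, 0]], claw=0.45)

```text
time: 8.65
tool_pos: [0.4983, -0.3444, 0.0631]
ee_rot: [-3.142, 0.0, 2.903]
wrist_force: [0.7, -0.3, -0.4]
width: 0.051
finger_force: 0.0
```

arm_command(targets=[[0, 0, 0.01, 0], [0, 0, 0.05, 0], [0, 0, 0.1, 0], [0, 0, 0.16, 0], [0, 0, 0.22, 0], [0, 0, 0.27, 0], [0, 0, 0.28, 0]])

```text
time: 9.23
tool_pos: [0.5, -0.3459, 0.2097]
ee_rot: [-3.137, 0.01, 2.903]
wrist_force: [0.5, -0.6, 0.1]
width: 0.0516
finger_force: 0.0
```

Run:
```python
from h import *
import time
im=robot.snapshot('top')[:,:,::-1]
c=lambda x,y: cv2.resize(im[y:y+75,x:x+100],None,fx=4,fy=4,interpolation=cv2.INTER_CUBIC)
s=robot.snapshot('side')[:,:,::-1]
d=lambda x,y: cv2.resize(s[y:y+75,x:x+100],None,fx=4,fy=4,interpolation=cv2.INTER_CUBIC)
cv2.imwrite('pics/m1.png',np.vstack([np.hstack([c(110,165),c(200,135)]),np.hstack([c(305,155),d(290,235)])]))
```

```text
(no output)
```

View pics/m1.png

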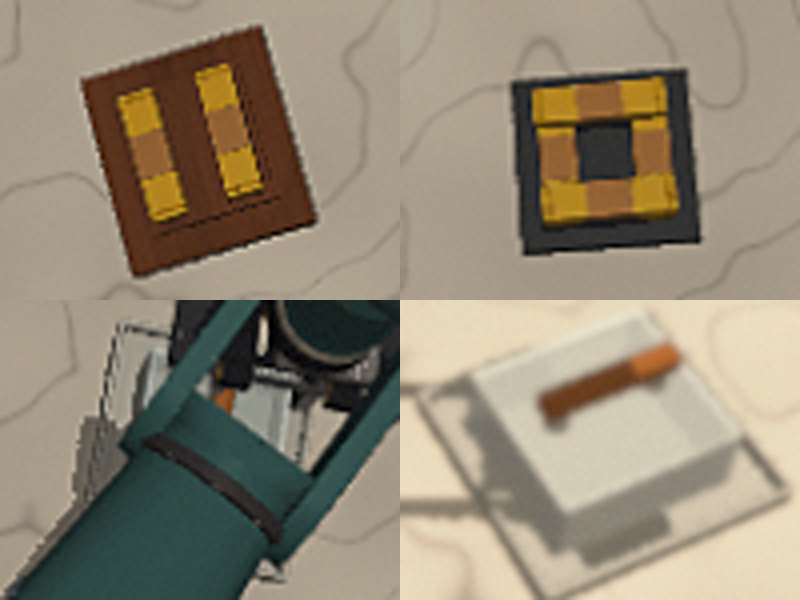

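The cover stands flat inside the tray. The two bars are exposed at about tile (153,155) and (230,130), with their corners clear. Measuring them at z = 0.036.

Run:
```python
from h import *
for n,p in dict(a=[(118,95),(153,88),(188,214),(154,222)],b=[(195,71),(230,64),(265,189),(229,198)]).items():
    q=np.array([at('top',np.array((110,165))+(np.array(x)+.5)/4-.5,.036) for x in p])
    v=(q[0]+q[1]-q[2]-q[3])/2
    print(n,q.mean(0).round(4),np.linalg.norm(np.roll(q,-1,0)-q,axis=1).round(3),np.degrees(np.arctan2(v[1],v[0])).round(1))
o=robot.get_obs();print(o['tool_pos'],np.degrees(o['ee_rot']))
```

```text
a [0.4785 0.3408 0.036 ] [0.03  0.111 0.029 0.112] 16.4
b [0.497  0.2775 0.036 ] [0.03  0.11  0.03  0.111] 15.5
[ 0.49891397 -0.34490401  0.20500301] [-179.89838205    0.21993094  166.32264979]
```

arm_command(targets=[[0, 0.04, 0, 0], [0, 0.12, 0, 0.02], [0, 0.2, 0, 0.04], [0, 0.28, 0, 0.06], [0, 0.36, 0, 0.08], [0, 0.44, 0, 0.1], [0, 0.52, 0, 0.12], [0, 0.6, 0, 0.14]])

```text
time: 10.0
tool_pos: [0.4965, -0.0423, 0.1999]
ee_rot: [3.14, -0.005, -3.085]
wrist_force: [0.7, 0.2, 0.0]
width: 0.0518
finger_force: 0.0
```

arm_command(targets=[[0, 0.08, 0, 0.02], [0, 0.16, 0, 0.04], [0, 0.24, 0, 0.06], [0, 0.32, 0, 0.08], [0, 0.4, 0, 0.1], [-0.002, 0.48, 0, 0.1025], [-0.004, 0.56, 0, 0.1025], [-0.004, 0.62, 0, 0.1025]])

```text
time: 10.67
tool_pos: [0.4941, 0.2683, 0.1996]
ee_rot: [3.141, -0.005, -2.87]
wrist_force: [0.1, 0.1, 0.0]
width: 0.0521
finger_force: 0.0
```

arm_command(targets=[[0, 0.022, 0, 0], [0, 0.022, -0.05, 0], [0, 0.022, -0.1, 0], [0, 0.022, -0.15, 0], [0, 0.022, -0.2, 0], [0, 0.022, -0.2, 0], [0, 0.022, -0.2, 0], [0, 0.022, -0.2, 0]])

```text
time: 11.33
tool_pos: [0.4965, 0.2762, 0.1034]
ee_rot: [-3.141, 0.0, -2.873]
wrist_force: [0.6, 0.2, 1.0]
width: 0.0519
finger_force: 0.0
```

arm_command(targets=[[0, 0.001, -0.04, 0], [0, 0.001, -0.08, 0], [0, 0.001, -0.11, 0], [0, 0.001, -0.135, 0], [0, 0.001, -0.148, 0], [0, 0.001, -0.154, 0], [0, 0.001, -0.158, 0], [0, 0.001, -0.158, 0]])

```text
time: 12.0
tool_pos: [0.4968, 0.2774, 0.0248]
ee_rot: [3.141, 0.001, -2.872]
wrist_force: [-0.5, -0.3, -0.3]
width: 0.0517
finger_force: 0.0
```

arm_command(targets=[[0, 0, 0, 0], [0, 0, 0, 0], [0, 0, 0, 0]])

```text
time: 12.25
tool_pos: [0.4967, 0.2774, 0.0248]
ee_rot: [3.141, 0.001, -2.872]
wrist_force: [-0.4, 0.3, -0.4]
width: 0.0516
finger_force: 0.0
```

arm_command(targets=[[0, 0, -0.003, 0], [0, 0, -0.003, 0], [0, 0, -0.003, 0], [0, 0, -0.003, 0], [0, 0, -0.003, 0], [0, 0, -0.003, 0], [0, 0, -0.003, 0], [0, 0, -0.003, 0]], claw=1)

```text
time: 12.92
tool_pos: [0.4961, 0.2772, 0.0225]
ee_rot: [3.141, -0.0, -2.872]
wrist_force: [0.2, -0.3, 0.7]
width: 0.0296
finger_force: 30.0
```

arm_command(targets=[[0, 0, 0.01, 0], [0, 0, 0.03, 0], [0, 0, 0.07, 0], [0, 0, 0.12, 0], [0, 0, 0.17, 0], [0, 0, 0.21, 0], [0, 0, 0.24, 0], [0, 0, 0.25, 0]])

```text
time: 13.58
tool_pos: [0.4979, 0.2779, 0.1522]
ee_rot: [3.141, 0.007, -2.872]
wrist_force: [0.8, -0.1, 0.2]
width: 0.0301
finger_force: 30.0
```

arm_command(targets=[[0.005, -0.02, 0, 0], [0.019, -0.08, 0, -0.01], [0.034, -0.14, 0, -0.02], [0.048, -0.2, 0, -0.03], [0.062, -0.26, 0, -0.04], [0.077, -0.32, 0, -0.05], [0.091, -0.38, 0, -0.06], [0.106, -0.44, 0, -0.07]])

```text
time: 14.25
tool_pos: [0.5482, 0.0549, 0.1458]
ee_rot: [-3.142, -0.003, -3.02]
wrist_force: [-0.2, -0.4, -1.6]
width: 0.0298
finger_force: 30.0
```

arm_command(targets=[[0.014, -0.06, 0, -0.01], [0.028, -0.12, 0, -0.02], [0.038, -0.16, 0, -0.03], [0.044, -0.18, 0, -0.035], [0.046, -0.193, 0, -0.035], [0.046, -0.193, 0, -0.035], [0.046, -0.193, 0, -0.035], [0.046, -0.193, 0, -0.035]])

```text
time: 14.92
tool_pos: [0.5719, -0.0381, 0.1473]
ee_rot: [3.141, -0.0, -3.091]
wrist_force: [0.0, -1.0, -0.5]
width: 0.0293
finger_force: 30.0
```

Run:
```python
from h import *
save('wrist','w1.png',s=1.5)
```

```text
(no output)
```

View pics/w1.png

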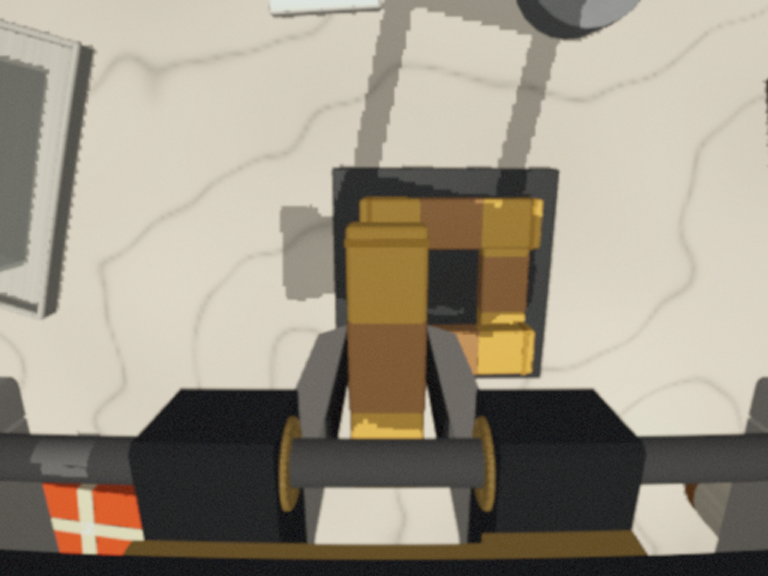

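Run:
```python
from h import *
g=lambda u,v,z: at('wrist',((u+.5)/1.5-.5,(v+.5)/1.5-.5),z)
print('tower near edge',g(360,198,.047),g(543,199,.047),'stand',g(332,168,.015),g(559,168,.015))
print('bar end',g(346,224,.161),g(428,224,.161)); print(robot.get_obs()['tool_pos'])
```

```text
tower near edge [ 0.5184 -0.0562  0.047 ] [0.5133 0.0524 0.047 ] stand [ 0.5022 -0.0767  0.015 ] [0.4943 0.0712 0.015 ]
bar end [ 0.5199 -0.0549  0.161 ] [ 0.5185 -0.0259  0.161 ]
[ 0.57194504 -0.038042    0.14747523]
```

The picture shows the held bar over the tower's -y side, parallel to it. The measured tower centre of about (0.571, 0.0005) agrees with the earlier estimate. Lowering.

arm_command(targets=[[0, -0.003, -0.03, 0], [0, -0.003, -0.07, 0], [0, -0.003, -0.11, 0], [0, -0.003, -0.145, 0], [0, -0.003, -0.17, 0], [0, -0.003, -0.18, 0], [0, -0.003, -0.185, 0], [0, -0.003, -0.185, 0]])

```text
time: 15.63
tool_pos: [0.5723, -0.0405, 0.0552]
ee_rot: [3.141, 0.0, -3.092]
wrist_force: [-0.1, -1.5, -1.0]
width: 0.0295
finger_force: 30.0
```

arm_command(targets=[[0, 0, -0.002, 0], [0, 0, -0.004, 0], [0, 0, -0.006, 0], [0, 0, -0.006, 0], [0, 0, -0.006, 0]])

```text
time: 16.05
tool_pos: [0.5724, -0.0409, 0.0524]
ee_rot: [-3.142, 0.001, -3.092]
wrist_force: [-0.4, -0.6, -0.6]
width: 0.0295
finger_force: 30.0
```

arm_command(targets=[[0, 0.002, -0.001, 0], [0, 0.002, -0.002, 0], [0, 0.002, -0.003, 0], [0, 0.002, -0.004, 0], [0, 0.002, -0.005, 0], [0, 0.002, -0.005, 0], [0, 0.002, -0.005, 0]])

```text
time: 16.63
tool_pos: [0.5722, -0.0398, 0.0495]
ee_rot: [3.141, 0.0, -3.092]
wrist_force: [0.4, -0.6, -1.0]
width: 0.0299
finger_force: 30.0
```

arm_command(targets=[[0, 0, -0.001, 0], [0, 0, -0.002, 0], [0, 0, -0.002, 0], [0, 0, -0.002, 0]])

```text
time: 16.97
tool_pos: [0.5722, -0.0398, 0.0494]
ee_rot: [-3.142, 0.0, -3.092]
wrist_force: [-3.9, 0.1, 6.3]
width: 0.0298
finger_force: 30.0
```

Contact. Release to about 50 mm and go up.

arm_command(targets=[[0, 0, 0, 0], [0, 0, 0, 0], [0, 0, 0, 0], [0, 0, 0, 0], [0, 0, 0, 0]], claw=0.45)

```text
time: 17.38
tool_pos: [0.5721, -0.0398, 0.0481]
ee_rot: [3.141, -0.0, -3.092]
wrist_force: [-0.0, -0.4, 0.4]
width: 0.0516
finger_force: 0.0
```

arm_command(targets=[[0, 0, 0.01, 0], [0, 0, 0.04, 0], [0, 0, 0.09, 0], [0, 0, 0.15, 0], [0, 0, 0.2, 0], [0, 0, 0.21, 0]])

```text
time: 17.88
tool_pos: [0.575, -0.0403, 0.1596]
ee_rot: [-3.139, 0.01, -3.092]
wrist_force: [0.4, 0.2, 1.1]
width: 0.0517
finger_force: 0.0
```

arm_command(targets=[[-0.015, 0.06, 0, 0.01], [-0.03, 0.12, 0, 0.02], [-0.045, 0.19, 0, 0.03], [-0.06, 0.26, 0, 0.04], [-0.08, 0.34, 0, 0.055], [-0.1, 0.42, 0, 0.07], [-0.12, 0.5, 0, 0.085], [-0.14, 0.57, 0, 0.1]])

```text
time: 18.55
tool_pos: [0.5008, 0.2473, 0.1523]
ee_rot: [3.141, -0.001, -2.881]
wrist_force: [1.0, -0.4, -0.2]
width: 0.0512
finger_force: 0.0
```

arm_command(targets=[[-0.015, 0.06, 0, 0.01], [-0.03, 0.12, 0, 0.01], [-0.04, 0.17, 0, 0.01], [-0.047, 0.191, 0, 0.01], [-0.047, 0.191, 0, 0.01], [-0.047, 0.191, 0, 0.01], [-0.047, 0.191, 0, 0.01]])

```text
time: 19.13
tool_pos: [0.4791, 0.3392, 0.1531]
ee_rot: [-3.141, -0.001, -2.863]
wrist_force: [1.3, -0.2, -0.3]
width: 0.0514
finger_force: 0.0
```

arm_command(targets=[[-0.002, 0.003, -0.04, 0], [-0.002, 0.003, -0.09, 0], [-0.002, 0.003, -0.14, 0], [-0.002, 0.003, -0.18, 0], [-0.002, 0.003, -0.215, 0], [-0.002, 0.003, -0.24, 0], [-0.002, 0.003, -0.25, 0], [-0.002, 0.003, -0.254, 0]])

```text
time: 19.8
tool_pos: [0.4777, 0.341, 0.0256]
ee_rot: [-3.141, -0.002, -2.863]
wrist_force: [-0.7, -0.5, 1.0]
width: 0.0515
finger_force: 0.0
```

arm_command(targets=[[0, 0, 0, 0], [0, 0, 0, 0], [0, 0, 0, 0]])

```text
time: 20.05
tool_pos: [0.4787, 0.3426, 0.0281]
ee_rot: [3.141, 0.003, -2.862]
wrist_force: [-0.8, 1.2, 0.3]
width: 0.0515
finger_force: 0.0
```

arm_command(targets=[[0, -0.003, -0.004, 0], [0, -0.003, -0.008, 0], [0, -0.003, -0.01, 0], [0, -0.003, -0.01, 0], [0, -0.003, -0.01, 0]])

```text
time: 20.47
tool_pos: [0.4775, 0.3407, 0.0214]
ee_rot: [3.142, -0.0, -2.862]
wrist_force: [-0.6, 0.8, 0.1]
width: 0.0515
finger_force: 0.0
```

arm_command(targets=[[0, 0, 0.002, 0], [0, 0, 0.002, 0], [0, 0, 0.002, 0], [0, 0, 0.002, 0], [0, 0, 0.002, 0], [0, 0, 0.002, 0], [0, 0, 0.002, 0], [0, 0, 0.002, 0]], claw=1)

```text
time: 21.13
tool_pos: [0.4777, 0.3408, 0.0226]
ee_rot: [3.141, 0.0, -2.862]
wrist_force: [0.6, 0.8, 0.5]
width: 0.0299
finger_force: 30.0
```

arm_command(targets=[[0, 0, 0.01, 0], [0, 0, 0.03, 0], [0, 0, 0.07, 0], [0, 0, 0.12, 0], [0, 0, 0.17, 0], [0, 0, 0.21, 0], [0, 0, 0.24, 0], [0, 0, 0.25, 0]])

```text
time: 21.8
tool_pos: [0.4792, 0.3414, 0.152]
ee_rot: [3.14, 0.007, -2.862]
wrist_force: [0.7, 0.6, -1.1]
width: 0.03
finger_force: 30.0
```

arm_command(targets=[[0.006, -0.02, 0, 0], [0.024, -0.08, 0, -0.01], [0.042, -0.14, 0, -0.02], [0.06, -0.2, 0, -0.03], [0.078, -0.26, 0, -0.045], [0.096, -0.32, 0, -0.06], [0.114, -0.38, 0, -0.07], [0.132, -0.44, 0, -0.08]])

```text
time: 22.47
tool_pos: [0.5428, 0.1182, 0.1457]
ee_rot: [-3.141, -0.003, -3.031]
wrist_force: [1.4, 0.7, -0.4]
width: 0.0302
finger_force: 30.0
```

arm_command(targets=[[0.018, -0.06, 0, -0.01], [0.034, -0.11, 0, -0.02], [0.045, -0.145, 0, -0.03], [0.051, -0.16, 0, -0.03], [0.051, -0.161, 0, -0.03], [0.051, -0.161, 0, -0.03], [0.051, -0.161, 0, -0.03], [0.051, -0.161, 0, -0.03]])

```text
time: 23.13
tool_pos: [0.5687, 0.0414, 0.1473]
ee_rot: [3.141, -0.0, -3.09]
wrist_force: [-0.4, 0.0, -1.0]
width: 0.0296
finger_force: 30.0
```

Run:
```python
from h import *
save('wrist','w2.png',s=1.5); print(robot.get_obs()['tool_pos'])
```

```text
[0.56884494 0.04138932 0.14748809]
```

View pics/w2.png

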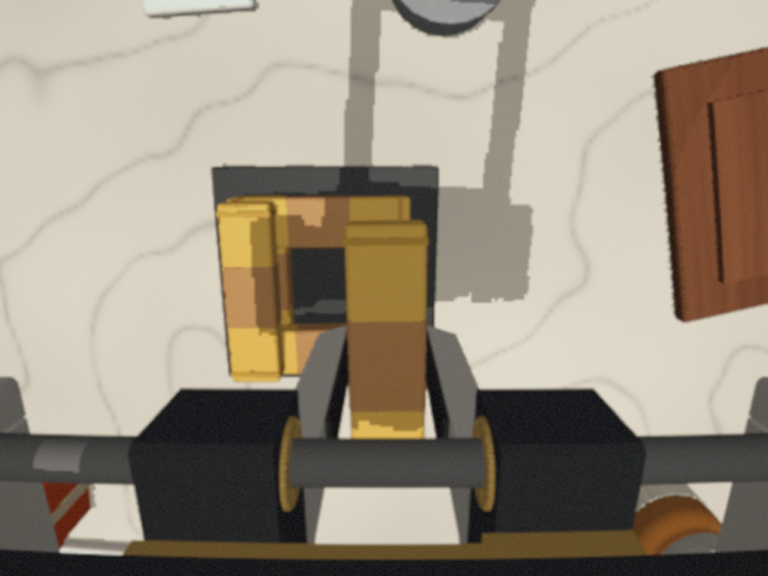

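The first bar lies flat along the -y side with its near end at about (246,207). The held bar is parallel over the +y side. Lowering as before.

arm_command(targets=[[0, 0, -0.03, 0], [0, 0, -0.07, 0], [0, 0, -0.11, 0], [0, 0, -0.145, 0], [0, 0, -0.17, 0], [0, 0, -0.18, 0], [0, 0, -0.185, 0], [0, 0, -0.185, 0]])

```text
time: 23.85
tool_pos: [0.5693, 0.0405, 0.0551]
ee_rot: [3.141, 0.0, -3.092]
wrist_force: [-0.0, 0.1, 0.3]
width: 0.0299
finger_force: 30.0
```

arm_command(targets=[[0, 0, -0.002, 0], [0, 0, -0.004, 0], [0, 0, -0.006, 0], [0, 0, -0.007, 0], [0, 0, -0.008, 0], [0, 0, -0.008, 0], [0, 0, -0.008, 0]])

```text
time: 24.43
tool_pos: [0.5692, 0.0401, 0.051]
ee_rot: [3.142, 0.0, -3.092]
wrist_force: [0.1, -0.5, -0.8]
width: 0.0294
finger_force: 30.0
```

arm_command(targets=[[0, 0, -0.001, 0], [0, 0, -0.002, 0], [0, 0, -0.003, 0], [0, 0, -0.004, 0], [0, 0, -0.004, 0], [0, 0, -0.004, 0]])

```text
time: 24.93
tool_pos: [0.5692, 0.0402, 0.0496]
ee_rot: [3.142, 0.0, -3.092]
wrist_force: [-1.2, -0.4, 4.4]
width: 0.0297
finger_force: 30.0
```

arm_command(targets=[[0, 0, 0, 0], [0, 0, 0, 0], [0, 0, 0, 0], [0, 0, 0, 0], [0, 0, 0, 0]], claw=0.45)

```text
time: 25.35
tool_pos: [0.5691, 0.0402, 0.0487]
ee_rot: [3.141, -0.0, -3.092]
wrist_force: [0.1, 0.1, -0.8]
width: 0.0517
finger_force: 0.0
```

arm_command(targets=[[0, 0, 0.01, 0], [0, 0, 0.04, 0], [0, 0, 0.09, 0], [0, 0, 0.15, 0], [0, 0, 0.2, 0], [0, 0, 0.25, 0], [0, 0, 0.28, 0]])

```text
time: 25.93
tool_pos: [0.5703, 0.0402, 0.193]
ee_rot: [-3.141, 0.005, -3.092]
wrist_force: [1.2, 0.4, -1.0]
width: 0.0517
finger_force: 0.0
```

arm_command(targets=[[0, 0.06, 0, 0], [0, 0.12, 0, 0], [0, 0.19, 0, 0], [0, 0.26, 0, 0], [0, 0.34, 0, 0], [0, 0.41, 0, 0], [0, 0.45, 0, 0], [0, 0.45, 0, 0]])

```text
time: 26.6
tool_pos: [0.5683, 0.2696, 0.1888]
ee_rot: [3.14, -0.0, -3.087]
wrist_force: [-0.5, -0.6, -0.3]
width: 0.0515
finger_force: 0.0
```

Run:
```python
from h import *
im=robot.snapshot('top')[:,:,::-1]; s=robot.snapshot('side')[:,:,::-1]
c=lambda im,x,y: cv2.resize(im[y:y+75,x:x+100],None,fx=4,fy=4,interpolation=cv2.INTER_CUBIC)
cv2.imwrite('pics/m2.png',np.vstack([np.hstack([c(im,200,135),c(s,230,150)]),np.hstack([c(im,305,155),c(s,290,235)])]))
```

```text
(no output)
```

View pics/m2.png

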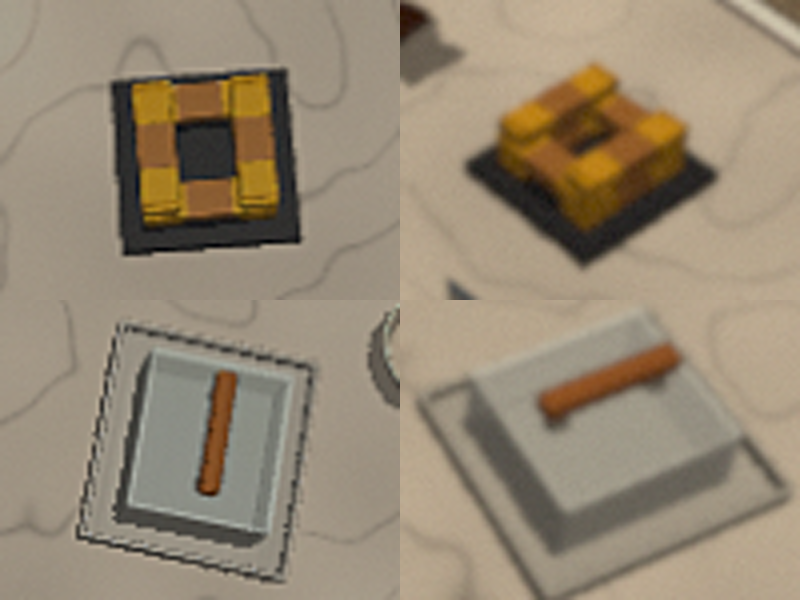

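The third layer is flush, with bars at tile x≈155 and x≈253, and the cover stands flat and centred in the tray. Handing in.

```bash
python3 -c "
from bench import robot
print(robot.close_job())"
```

```text
the job is handed in; nothing more can be done
None
```

The cover stands flat in the tray and both gold bars lie flush as the tower's third layer, going by the last pictures; I handed the job in at about 27 s, but no verdict came back.

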